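Stop the lap polisher and hold its arm up off the ball

ROBOT

A 7-joint arm with a two-finger parallel gripper is mounted at the origin on the work surface. World frame = base frame: x ahead of the robot, y to its left, z up, the work surface at z = 0. Lengths are in m, angles in rad, forces in N, time in s.
With the tool pointing down it reaches from about 0.4 to 0.85 m from the base axis. Payload 4.5 kg.
Tool frame: the origin (TCP) lies where the fingers leave the gripper's body, on its centre line; the fingertips stand 64 mm ahead of it and the grasp point (between the pads) lies 45 mm ahead of it; z points along the fingers, y is the line along which they close (so a half turn about z gives the same grasp; the last joint's range is limited). The gripper opens to 88 mm and grips with 3 to 60 N. Pads are 18 mm wide; open, the fingers measure 123 mm over their backs; the gripper's body (75 mm by 187 mm) begins 45 mm behind the grasp point.
Start: joints at [-1.107, 0.689, -0.195, 1.565, 0.157, 0.902, -0.215], TCP at [0.26, 0.568, 0.303] pointing down, gripper open.
Joint ranges: [-3.01, 3.01], [-0.46, 2.08], [-1.47, 1.51], [0.13, 2.56], [-1, 4.14], [0.04, 2.09], [-2.66, 2.66]. Speed limits (rad/s): [2.57, 2.57, 3.14, 3.14, 3.14, 3.14, 3.14].

INTERFACE

Orientations are given as a unit quaternion [x, y, z, w].
In Python, from plant import r gives the robot as it stands.
- The arm moves only by the tool play_rows, never from a script. Its arguments are lists of equal length, an entry for each row: "translation": the shift along the tool's x, y, z in m, a list of three; "delta_rot": the turn, a rotation vector about the tool's x, y, z in degrees, a list of three; "grip": the opening, from -1 (shut) to 1 (fully open). In form: {"translation": [[x, y, z], ...], "delta_rot": [[rx, ry, rz], ...], "grip": [grip, ...]}. A call has 1 to 20 rows; each row shifts and turns the commanded pose from where the row before left it, along the tool's axes as they then stand; what a row does not reach is not made up. A row lasts 1/8 s, in which the tool goes at most 62.5 mm and 10.7 degrees, less where a joint would pass 70% of its speed; a pose out of reach is approached as far as the arm can. A call with a gripper value outside its range is refused whole. The fingers move at their own pace and stop on an object; "squeeze" is the grip in N (left out, the last holds). Time passes only in rows, so rows that do not move let the fingers close. It gives the time, the measured TCP pose, the force, the opening and the grip force at its end, in the units of the state.
- r.get_state(): the state, without advancing time (a new reading comes with each control period).
- r.snapshot(name): name is "scene" or "top" or "wrist"; returns the picture (384x512x3 uint8, blue, green, red); there is no depth.
- r.get_calibration(name): a dict with "intrinsics" (3x3 intrinsics, pixels), "eye" and "rotation" of the camera in the world. Camera axes: x right, y up, looking along -z (the intrinsics and any distortion apply to the point x, -y, -z); pixel columns grow to the right and rows downward; lengths in m; the calibration is good to about 2 mm. A picture is of the moment at which its call begins: read the wrist's pose just before it. get_calibration takes no time and is no camera call; for the wrist camera it gives the pose at the moment of the call.
- r.finish_job(): hands the job in; it is judged then, once.
Trained networks look in the newest picture that a camera, given by its name, has taken for a name from the list of things; names that differ only in an ending like _2 or _b are one class to them, and where a whole thing is asked for, a point or a joint stands for the part that bears it (a point fixed in the world has none). Each returns a list of dicts, best first, with "confidence" (0 to 1); they miss things now and then, are a little off and sometimes report something else, mostly with a low value. They report only what shows in the picture. A call takes as long as a camera call.
- r.look_for(camera, target): "point" ([x, y, z] in m, in world coordinates, good to about 4 mm: the middle of the surface that is visible of it).
- r.silhouettes(camera, target): "pixels" (384x512 bool, what is visible of it).
The state is a dict: "clock": time; "q": joint angles; "qd": joint speeds; "joint_torque": joint torques, N m; "tool_pos": TCP position; "eef_rot": TCP orientation; "contact_force": force on the tool from outside, world axes, zero at the start; "moment": the same for the moment, N m; "opening": opening from 0.0 (shut) to 1.0 (fully open); "finger_force": force on a finger pad.
Only numpy, scipy, OpenCV 4.12 (cv2) and the standard library are available. Lean on these libraries where they do the work, as an engineer would, in place of code of your own. Each camera call takes 0.05 s, during which the arm holds its last target. There are 200 camera calls.

TASK

Press the polisher's spring stop plunger all the way down to its stop. Then squeeze the arm's spring latch sideways fully open while the coupler still sits on its ball, lift the arm until the coupler is at least 8 cm higher than it sat, and finish holding it still up there in the fingers, without letting go. Leave the jar, felt wheel and bowl where they are.

Things in the scene. Friction and masses are not known exactly. Their poses are not given: they have to be found in the camera images.
- machine: Fixed flat-lap polisher: teal deck 280 x 360 x 20 mm, round white lap (140 mm wide, top 62 mm up) in its middle. Origin: centre of the deck's underside, on the bench. x across the arm; y along the arm, hinge to ball; z up. Hinge bracket at y = -130 mm, top 115 mm up; post with a 32 mm ball at y = +130 mm, ball centre 80 mm up.
- swingarm: Hinged arm (tongue), 0.3 to 0.7 kg: aluminium bar over the lap, ending 260 mm along y in a dark steel coupler that covers the ball. Origin on the hinge axis, 100 mm above the bench. Axes as the machine's when seated; its +y end rises by turning about the arm's +x, at most 0.9 rad, and falls back if let go. With the latch closed it cannot rise over 2 mm.
- coupler (a point): Grip point, arm frame (-13, 260, 42) mm: 142 mm above the bench when seated. Two upright plates, 30 mm wide along y, 6 mm thick, tops 18 mm above this point, nothing beside them down to 28 mm below it. The fixed dark plate's outer face is 23 mm to -x; the other is the latch's thumb plate. Over their outer faces: 58 mm closed, 46 mm open (this point then midway). Fingers close along x.
- latch (a joint): Spring latch in the coupler. 0 = closed (hooked under the ball), 0.012 m = fully open against its stop; it clears the ball from 0.009. It moves along the arm's -x, towards the fixed grip plate. The spring pushes it shut: about 3.5 N at 0, 10 N at 0.012; so squeezing the two plates together opens it, and the same squeeze carries the arm.
- thumb_plate (a point): On the outer (+x) face of the latch's thumb plate, at grip height, mid-width: 35 mm to the +x side of point coupler when closed, 23 mm when open.
- plunger (a joint): Stop plunger. 0 = up, 0.012 m = down at its stop; springs back up when released. Takes about 2.5 N to start, 6 N at the stop.
- plunger_top (a point): Centre of the top of the plunger's round black head (34 mm wide, 11 mm thick) on a grey box (50 x 56 x 34 mm) on the machine's deck, on the -x side of the arm; 85 mm above the bench when up. Pressed straight down.
- jar: Bystander: closed glass jar, 68 mm wide, 75 mm tall, beyond the ball end of the machine. Origin at the centre of its underside.
- felt_wheel: Bystander: grey felt wheel with a hole, 100 mm wide, 22 mm thick, lying flat beyond the hinge end. Origin at the centre of its underside.
- bowl: Bystander: plastic bowl, 100 mm wide, 45 mm tall, beyond the ball end of the machine. Origin at the centre of its underside.

How it is judged:
By the outcome, as a careful person would: the job done as asked, in the order asked, and still so for the second after the job is handed in, while the arm keeps its last pose, push and grip.
It also fails if it takes over 43 s, if anything falls off the work surface, if the arm or the gripper's body presses on something with over 40 N, if the wrist force passes 120 N, or if a joint passes its speed limit or range.

## Working session

There is one attempt and no reset: what is moved stays moved. The work goes in short steps, Python scripts to look and compute and a tool call to move; the robot and the scene stay as the last step left them, time stands still between calls to the robot, and variables do not carry over. Pictures are saved under pics/ and viewed, at most 10 in all, crops included, and the job is handed in when it is done.

Besides the shell and the picture viewer there is one more tool, called after "Request:" by a JSON object that holds its "op" and its "data", one argument or row to a line. play_rows: Moves the arm, as the interface text tells. Its arguments: {"type":"object","properties":{"translation":{"type":"array","items":{"type":"array","items":{"type":"number"}}},"delta_rot":{"type":"array","items":{"type":"array","items":{"type":"number"}}},"grip":{"type":"array","items":{"type":"number"}},"squeeze":{"type":"number"}},"required":["translation","delta_rot","grip"]}

```bash
mkdir -p pics; python3 - <<'E'
from plant import r
import cv2,numpy as np
s=r.get_state();print({k:np.round(v,3).tolist() for k,v in s.items()})
for c in ["scene","top"]:
    im=r.snapshot(c);cv2.imwrite(f"pics/{c}0.png",im)
    k=r.get_calibration(c);print(c,np.round(k['eye'],3),np.round(k['intrinsics'],1).tolist())
    for t in ["machine","coupler","thumb_plate","plunger_top","swingarm","jar","bowl","felt_wheel"]:
        print(t,[(np.round(d['point'],3).tolist(),round(d['confidence'],2)) for d in r.look_for(c,t)[:2]])
E
```

```text
{'clock': 0.0, 'q': [-1.107, 0.69, -0.195, 1.566, 0.157, 0.903, -0.215], 'qd': [0.0, 0.0, -0.001, 0.001, -0.001, -0.001, 0.0], 'joint_torque': [0.0, -52.755, -1.267, -15.343, -0.053, 0.006, 0.0], 'tool_pos': [0.26, 0.568, 0.302], 'eef_rot': [0.213, 0.977, -0.001, -0.0], 'contact_force': [0.238, 1.007, -0.484], 'moment': [0.008, 0.02, -0.015], 'finger_force': 0.0, 'opening': 0.996}
scene [ 1.104 -0.219  0.644] [[373.6, 0.0, 253.9], [0.0, 373.6, 188.6], [0.0, 0.0, 1.0]]
machine [([0.645, -0.054, 0.022], 0.76)]
coupler [([0.621, 0.02, 0.112], 0.89)]
thumb_plate [([0.671, 0.078, 0.138], 0.54)]
plunger_top [([0.503, 0.004, 0.083], 0.45)]
swingarm [([0.619, 0.022, 0.108], 0.77), ([0.672, 0.078, 0.139], 0.39)]
jar [([0.49, -0.258, 0.018], 0.73), ([0.766, 0.167, 0.061], 0.63)]
bowl [([0.644, 0.248, 0.023], 0.9)]
felt_wheel [([0.485, -0.26, 0.021], 0.68)]
top [0.525 0.012 1.003] [[374.7, 0.0, 257.8], [0.0, 374.7, 195.7], [0.0, 0.0, 1.0]]
machine [([0.601, -0.039, 0.018], 0.62)]
coupler [([0.615, 0.015, 0.106], 0.71), ([0.667, 0.238, 0.022], 0.29)]
thumb_plate [([0.662, 0.085, 0.112], 0.7), ([0.666, 0.238, 0.021], 0.16)]
plunger_top [([0.501, 0.006, 0.082], 0.7)]
swingarm [([0.619, 0.019, 0.103], 0.61)]
jar [([0.75, 0.175, 0.075], 0.92)]
bowl [([0.664, 0.238, 0.022], 0.57)]
felt_wheel [([0.473, -0.255, 0.019], 0.89)]
```

View pics/scene0.png

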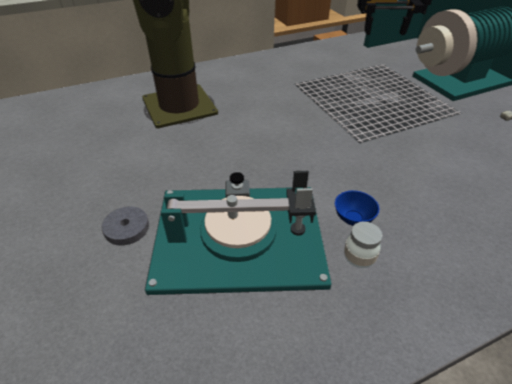

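View pics/top0.png

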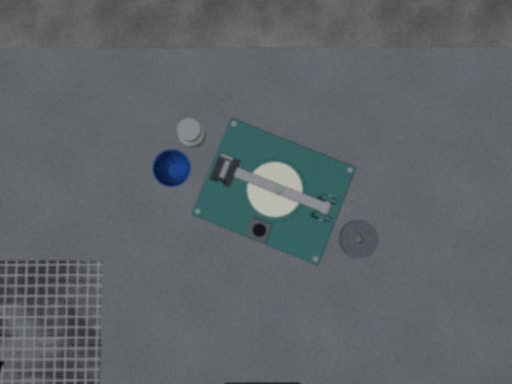

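The scene view shows the deck with its coupler at about (302,195) and its plunger at (237,180). The top view shows deck screws at (234,124), (350,170), (315,259) and (198,212), the plunger at (259,230) and the coupler at (226,170). I'll fit the machine pose next.

```bash
cat > h.py <<'E'
import numpy as np,cv2
from plant import r
def ray(c,uv,z):
    k=r.get_calibration(c);K=np.array(k['intrinsics']);R=np.array(k['rotation']);e=np.array(k['eye'])
    if R.shape!=(3,3):
        from scipy.spatial.transform import Rotation as Q;R=Q.from_quat(R).as_matrix()
    d=np.linalg.inv(K)@[uv[0],uv[1],1];d=R@[d[0],-d[1],-d[2]]
    return e+d*(z-e[2])/d[2]
E
python3 - <<'E'
from h import *
im=cv2.imread("pics/top0.png")
hsv=cv2.cvtColor(im,cv2.COLOR_BGR2HSV)
m=cv2.inRange(hsv,(75,90,30),(100,255,255));m[:, :180]=0;m[:100]=0;m[280:]=0;m[:,370:]=0
rc=cv2.minAreaRect(cv2.findNonZero(cv2.morphologyEx(m,cv2.MORPH_OPEN,np.ones((3,3)))))
b=cv2.boxPoints(rc);P=np.array([ray("top",p,.02) for p in b]);print(P.round(3).tolist(),P.mean(0).round(4))
for i in range(4):
    d=P[(i+1)%4]-P[i];print(np.linalg.norm(d).round(3),np.degrees(np.arctan2(d[1],d[0])).round(2))
sc=np.array([ray("top",p,.022) for p in [(234,124),(350,170),(315,259),(198,212)]]);print("screws",sc.mean(0))
# lap ellipse
w=cv2.inRange(hsv,(0,0,170),(40,80,255));w[:150]=0;w[230:]=0;w[:,:245]=0;w[:,310:]=0
(u,v),rad=cv2.minEnclosingCircle(cv2.findNonZero(cv2.morphologyEx(w,cv2.MORPH_OPEN,np.ones((5,5)))))
print("lap",(u,v),rad,ray("top",(u,v),.062))
# plunger head
g=im.max(2);k=cv2.inRange(g[218:242,247:272],0,32);M=cv2.moments(k,True);uv=(247+M['m10']/M['m00'],218+M['m01']/M['m00']);print("pl",uv,M['m00'],ray("top",uv,.085))
cr=np.vstack([np.hstack([cv2.resize(im[140:250,190:350],(800,550),interpolation=cv2.INTER_CUBIC)])]);cv2.imwrite("pics/crop1.png",cr)
for t in ["machine","plunger_top","coupler"]:
  r.snapshot("top")
  for d in r.silhouettes("top",t)[:1]:
    p=d['pixels'].astype(np.uint8);rr=cv2.minAreaRect(cv2.findNonZero(p));print(t,p.sum(),rr,d['confidence'])
E
```

```text
[[0.538, 0.181, 0.02], [0.795, 0.08, 0.02], [0.659, -0.253, 0.02], [0.406, -0.147, 0.02]] [ 0.5996 -0.0346  0.02  ]
0.276 -21.53
0.359 -112.27
0.275 157.24
0.354 68.02
screws [ 0.59805249 -0.03656103  0.022     ]
lap (274.8773498535156, 188.66981506347656) 26.580196380615234 [ 0.60054699 -0.03631952  0.062     ]
pl (259.0689655172414, 229.632183908046) 87.0 [0.49858804 0.00420163 0.085     ]
machine 13821 ((272.8652038574219, 190.71478271484375), (137.08912658691406, 106.41881561279297), 21.991130828857422) 0.88
coupler 1760 ((271.2586364746094, 189.39657592773438), (124.74112701416016, 29.67525863647461), 23.198589324951172) 0.83
```

View pics/crop1.png

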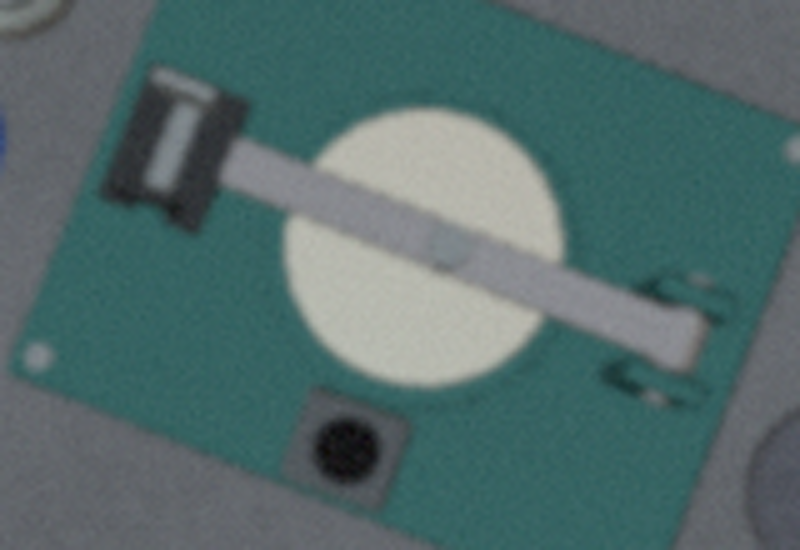

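The crop shows the light thumb plate at +x, the dark fixed plate at -x, and the plunger head centred on its box. The machine is centred near (0.600,-0.036) with its x axis at -22.1°. I'll go above the plunger with the fingers shut, tool y along the arm so the gripper body clears the bar.

Request:
{"op": "play_rows", "data": {
  "translation": [
    [-0.0226, -0.0206, 0],
    [-0.0226, -0.0206, 0],
    [-0.0226, -0.0206, 0],
    [-0.0226, -0.0206, 0],
    [-0.0226, -0.0206, 0],
    [-0.0226, -0.0206, 0],
    [-0.0226, -0.0206, 0],
    [-0.0226, -0.0206, 0],
    [-0.0226, -0.0206, 0],
    [-0.0226, -0.0206, 0],
    [-0.0226, -0.0206, 0],
    [-0.0226, -0.0206, 0],
    [-0.0226, -0.0206, 0],
    [-0.0226, -0.0206, 0],
    [-0.0226, -0.0206, 0],
    [-0.0226, -0.0206, 0],
    [-0.0226, -0.0206, 0],
    [-0.0226, -0.0206, 0],
    [-0.0226, -0.0206, 0],
    [-0.0226, -0.0206, 0]
  ],
  "delta_rot": [
    [0, 0, 0],
    [0, 0, 0],
    [0, 0, 0],
    [0, 0, 0],
    [0, 0, 0],
    [0, 0, 0],
    [0, 0, 0],
    [0, 0, 0],
    [0, 0, 0],
    [0, 0, 0],
    [0, 0, 0],
    [0, 0, 0],
    [0, 0, 0],
    [0, 0, 0],
    [0, 0, 0],
    [0, 0, 0],
    [0, 0, 0],
    [0, 0, 0],
    [0, 0, 0],
    [0, 0, 0]
  ],
  "grip": [-1, -1, -1, -1, -1, -1, -1, -1, -1, -1, -1, -1, -1, -1, -1, -1, -1, -1, -1, -1],
  "squeeze": 10
}}

```text
clock: 3.7
tool_pos: [0.5001, 0.0044, 0.3029]
eef_rot: [0.213, 0.977, 0.0, 0.0]
contact_force: [-0.1, 0.1, 0.2]
opening: 0.003
finger_force: 0.0
```

```bash
python3 - <<'E'
from h import *
print(r.get_state()['q'])
for t in ["plunger_top","coupler","thumb_plate"]:
    cal=r.get_calibration("wrist");im=r.snapshot("wrist")
    print(t,[(np.round(d['point'],4).tolist(),round(d['confidence'],2)) for d in r.look_for("wrist",t)[:2]])
cv2.imwrite("pics/w1.png",im);print(cal['eye'])
from scipy.spatial.transform import Rotation
g=im.max(2)
n,l,st,c=cv2.connectedComponentsWithStats(cv2.inRange(g,0,35))
for i in range(1,n):
    if st[i,4]>150: print(st[i],c[i].round(1),ray("wrist",c[i],.085).round(4))
E
```

```text
[ 0.074731    0.53404087 -0.27220228  1.93300856  0.21356569  0.70155258
  0.8158441 ]
plunger_top [([0.4975, 0.0056, 0.0862], 0.59)]
coupler [([0.6194, 0.0938, 0.145], 0.88), ([0.538, 0.0229, 0.0209], 0.39)]
thumb_plate [([0.6649, 0.0832, 0.1537], 0.89)]
[0.43771078 0.03352974 0.38504754]
[232 236  20  45 687] [242.9 259.5] [ 0.5736 -0.0396  0.085 ]
[256 236  20  45 758] [264.3 259.4] [ 0.583  -0.0187  0.085 ]
[275 322  13  33 197] [279.7 338.3] [ 0.6823 -0.0434  0.085 ]
[456 322  56  46 457] [502.5 348.6] [0.8039 0.188  0.085 ]
[  0 362  25  22 261] [ 10.5 374.1] [ 0.5952 -0.3571  0.085 ]
```

View pics/w1.png

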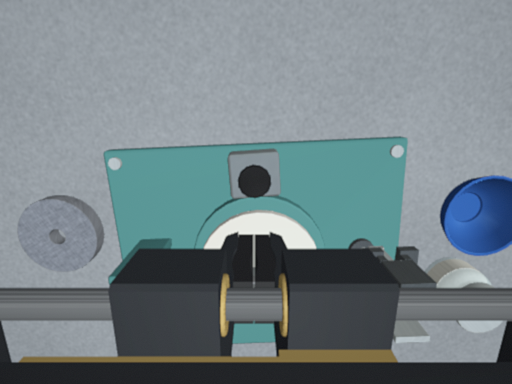

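The wrist view shows the plunger head at about (255,181), the coupler plates near (407,255) and (410,335), and the shut fingers at (255,258).

```bash
python3 - <<'E'
from h import *
im=cv2.imread("pics/w1.png")
k=cv2.inRange(im[160:203,233:278].max(2),0,60)
rc=cv2.minEnclosingCircle(cv2.findNonZero(k));uv=(rc[0][0]+233,rc[0][1]+160);print(uv,rc[1],ray("wrist",uv,.085),ray("wrist",uv,.08))
for p in [(114,164),(398,151)]:print("screw",ray("wrist",p,.022).round(4))
print([ray("top",p,.022).round(4) for p in [(315,259),(198,212)]])
E
```

```text
(253.86328125, 181.078125) 16.125383377075195 [0.50043735 0.00662123 0.085     ] [0.50148847 0.00615605 0.08      ]
screw [ 0.4263 -0.141   0.022 ]
screw [0.5508 0.169  0.022 ]
[array([ 0.4201, -0.1412,  0.022 ]), array([0.5435, 0.1631, 0.022 ])]
```

Request:
{"op": "play_rows", "data": {
  "translation": [
    [0, 0.001, 0.018],
    [0, 0, 0.02],
    [0, 0, 0.02],
    [0, 0, 0.02],
    [0, 0, 0.02],
    [0, 0, 0.02],
    [0, 0, 0.015],
    [0, 0, 0.01],
    [0, 0, 0.006],
    [0, 0, 0.004],
    [0, 0, 0.004],
    [0, 0, 0.004],
    [0, 0, 0.002],
    [0, 0, 0.001],
    [0, 0, 0]
  ],
  "delta_rot": [
    [0, 0, 0],
    [0, 0, 0],
    [0, 0, 0],
    [0, 0, 0],
    [0, 0, 0],
    [0, 0, 0],
    [0, 0, 0],
    [0, 0, 0],
    [0, 0, 0],
    [0, 0, 0],
    [0, 0, 0],
    [0, 0, 0],
    [0, 0, 0],
    [0, 0, 0],
    [0, 0, 0]
  ],
  "grip": [-1, -1, -1, -1, -1, -1, -1, -1, -1, -1, -1, -1, -1, -1, -1]
}}

```text
clock: 5.88
tool_pos: [0.5002, 0.0065, 0.1389]
eef_rot: [0.213, 0.977, 0.0, 0.0]
contact_force: [-1.2, 1.9, 5.9]
opening: 0.009
finger_force: 2.6
```

Request:
{"op": "play_rows", "data": {
  "translation": [
    [0, 0, 0.001],
    [0, 0, 0.001],
    [0, 0, 0.001],
    [0, 0, 0]
  ],
  "delta_rot": [
    [0, 0, 0],
    [0, 0, 0],
    [0, 0, 0],
    [0, 0, 0]
  ],
  "grip": [-1, -1, -1, -1]
}}

```text
clock: 6.38
tool_pos: [0.5002, 0.0065, 0.1373]
eef_rot: [0.213, 0.977, 0.0, 0.001]
contact_force: [-3.4, 1.8, 20.9]
opening: 0.004
finger_force: 10.1
```

Plunger is at its stop (12 mm down, 21 N). Now retract, open, and move above the coupler, turning +87.5°.

Request:
{"op": "play_rows", "data": {
  "translation": [
    [0, 0, -0.01],
    [0, 0, -0.03],
    [0, 0, -0.04],
    [0, 0, -0.04],
    [0, 0, -0.03],
    [0, 0, 0],
    [-0.01, 0.0147, 0],
    [-0.02, 0.0294, 0],
    [-0.02, 0.0294, 0],
    [-0.02, 0.0294, 0],
    [-0.02, 0.0294, 0],
    [0, 0, 0],
    [0, 0, 0],
    [0, 0, 0],
    [0, 0, 0],
    [0, 0, 0],
    [0, 0, 0],
    [0, 0, 0],
    [0, 0, 0],
    [0, 0, 0]
  ],
  "delta_rot": [
    [0, 0, 0],
    [0, 0, 0],
    [0, 0, 0],
    [0, 0, 0],
    [0, 0, 0],
    [0, 0, 8],
    [0, 0, 8],
    [0, 0, 8],
    [0, 0, 8],
    [0, 0, 8],
    [0, 0, 8],
    [0, 0, 8],
    [0, 0, 8],
    [0, 0, 8],
    [0, 0, 8],
    [0, 0, 7.5],
    [0, 0, 0],
    [0, 0, 0],
    [0, 0, 0],
    [0, 0, 0]
  ],
  "grip": [-1, -1, -1, -1, -1, 1, 1, 1, 1, 1, 1, 1, 1, 1, 1, 1, 1, 1, 1, 1]
}}

```text
clock: 8.88
tool_pos: [0.6567, 0.0208, 0.2857]
eef_rot: [0.83, 0.558, 0.0, -0.0]
contact_force: [-0.8, -0.0, 0.1]
opening: 0.999
finger_force: 0.0
```

```bash
python3 - <<'E'
from h import *
R0=np.array([.6,-.036])
ex=np.array([.926,-.377]);ey=np.array([.377,.926])
for c in ["wrist","top","scene"]:
  im=r.snapshot(c)
  if c=="wrist":cv2.imwrite("pics/w2.png",im)
  for t in ["coupler","thumb_plate","plunger_top"]:
    for d in r.look_for(c,t)[:1]:
      p=d['point'];print(c,t,np.round(p,4),round(d['confidence'],2),"mach",((p[:2]-R0)@ex).round(4),((p[:2]-R0)@ey).round(4))
print(r.get_calibration("wrist")['eye'],r.get_state()['tool_pos'])
E
```

```text
wrist coupler [0.6281 0.0739 0.1098] 0.59 mach -0.0154 0.1124
wrist thumb_plate [0.6569 0.0866 0.1087] 0.92 mach 0.0065 0.135
wrist plunger_top [0.4987 0.0137 0.0868] 0.72 mach -0.1125 0.0078
top coupler [ 0.5682 -0.1128  0.1091] 0.65 mach -0.0005 -0.0831
scene coupler [0.6232 0.0203 0.11  ] 0.67 mach 0.0003 0.0609
scene thumb_plate [0.6687 0.0778 0.1369] 0.57 mach 0.0207 0.1313
scene plunger_top [0.5034 0.0021 0.0843] 0.69 mach -0.1038 -0.0011
[0.68496384 0.08474774 0.36804107] [0.65669642 0.02094122 0.28572333]
```

View pics/w2.png

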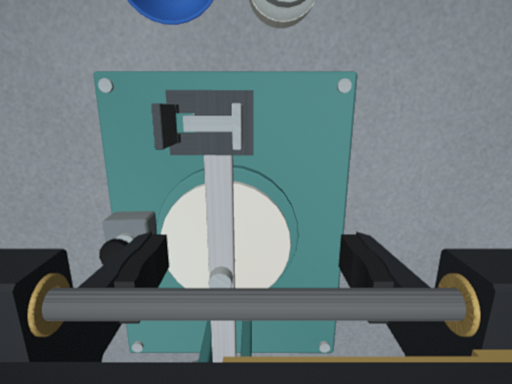

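The wrist view shows the fixed plate's top at u about 152–164, the thumb plate's top at u about 232–241, and both plates spanning v about 103–150. I'll compute the grip point from these.

```bash
python3 - <<'E'
from h import *
ex=np.array([.926,-.377]);ey=np.array([.377,.926]);t=r.get_state()['tool_pos'][:2]
f=lambda p,z:((ray("wrist",p,z)[:2]-t)@ex*1e3, (ray("wrist",p,z)[:2]-t)@ey*1e3)
for n,p,z in [("fix out-far",(152,103),.16),("fix out-near",(154,150),.16),("fix in-top",(163,103),.16),("thumb far",(241,103),.16),("thumb near",(241,150),.16),("thumb in",(232,103),.16),
  ("sc",(105,86),.022),("sc",(345,86),.022),("sc",(138,347),.022),("sc",(325,347),.022)]: print(n,np.round(f(p,z),1))
im=cv2.imread("pics/w2.png");cv2.imwrite("pics/c2.png",cv2.resize(im[80:170,130:270],(793,510),interpolation=cv2.INTER_CUBIC))
for c in [(.637,.0893)]: print("pred",(np.array(c)-t)@ex,(np.array(c)-t)@ey)
E
```

```text
fix out-far [-63.   73.3]
fix out-near [-64.4  43.2]
fix in-top [-56.   73.3]
thumb far [-5.9 73.4]
thumb near [-6.2 43.3]
thumb in [-11.7  73.4]
sc [-154.2   92.8]
sc [98.5 93. ]
sc [-152.8 -238.3]
sc [  98.5 -238.1]
pred -0.04401014560929993 0.05587467710688961
```

View pics/c2.png

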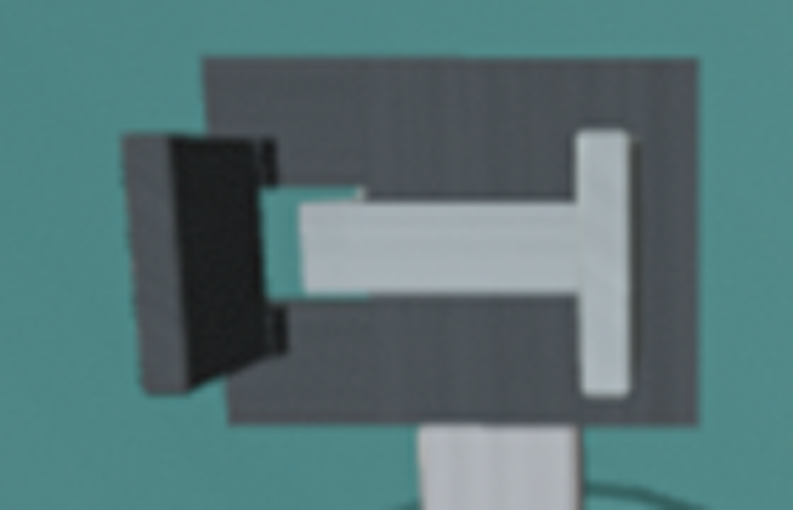

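Request:
{"op": "play_rows", "data": {
  "translation": [
    [0.015, -0.01, 0],
    [0.022, -0.016, 0],
    [0.021, -0.015, 0],
    [0, 0, 0],
    [0, 0, 0.01],
    [0, 0, 0.015],
    [0, 0, 0.02],
    [0, 0, 0.02],
    [0, 0, 0.015],
    [0, 0, 0.0107],
    [0, 0, 0.008],
    [0, 0, 0],
    [0, 0, 0]
  ],
  "delta_rot": [
    [0, 0, 0],
    [0, 0, 0],
    [0, 0, 0],
    [0, 0, 0],
    [0, 0, 0],
    [0, 0, 0],
    [0, 0, 0],
    [0, 0, 0],
    [0, 0, 0],
    [0, 0, 0],
    [0, 0, 0],
    [0, 0, 0],
    [0, 0, 0]
  ],
  "grip": [1, 1, 1, 1, 1, 1, 1, 1, 1, 1, 1, 1, 1],
  "squeeze": 30
}}

```text
clock: 11.1
tool_pos: [0.6409, 0.0901, 0.1876]
eef_rot: [0.83, 0.558, 0.001, 0.0]
contact_force: [0.8, 0.8, -0.1]
opening: 0.996
finger_force: 0.0
```

Free of contact. Close on the plates.

Request:
{"op": "play_rows", "data": {
  "translation": [
    [0, 0, 0],
    [0, 0, 0],
    [0, 0, 0],
    [0, 0, 0],
    [0, 0, 0],
    [0, 0, 0],
    [0, 0, 0],
    [0, 0, 0]
  ],
  "delta_rot": [
    [0, 0, 0],
    [0, 0, 0],
    [0, 0, 0],
    [0, 0, 0],
    [0, 0, 0],
    [0, 0, 0],
    [0, 0, 0],
    [0, 0, 0]
  ],
  "grip": [-1, -1, -1, -1, -1, -1, -1, -1]
}}

```text
clock: 12.1
tool_pos: [0.6385, 0.0912, 0.1871]
eef_rot: [0.829, 0.559, -0.002, -0.002]
contact_force: [-4.4, 1.2, 5.7]
opening: 0.51
finger_force: 30.0
```

```bash
python3 - <<'E'
from h import *
s=r.get_state();ex=np.array([.926,-.377]);print(s['opening']*88,s['contact_force'],s['contact_force'][:2]@ex,s['finger_force'],s['tool_pos'],s['q'])
im=r.snapshot("wrist");cv2.imwrite("pics/w3.png",im)
E
```

```text
44.852818074789084 [-4.44478781  1.21236987  5.72578209] -4.5729369501132275 30.008537446847185 [0.63848434 0.09115319 0.18710499] [-0.29791296  0.86561849  0.16104352  1.60287973 -0.19558452  0.69342783
 -0.42635767]
```

View pics/w3.png

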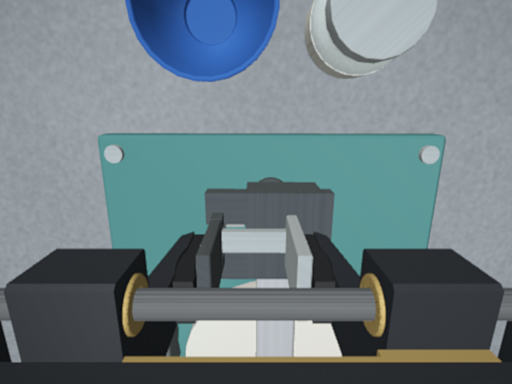

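The plates are squeezed to about 45–46 mm, so the latch is fully open, and the wrist view shows both plates between the fingers with the coupler still seated. Start lifting along the hinge arc.

Request:
{"op": "play_rows", "data": {
  "translation": [
    [0, -0.002, 0],
    [-0.0012, 0, -0.0034],
    [-0.0023, 0, -0.0068],
    [-0.0023, 0, -0.0068],
    [0, 0, 0]
  ],
  "delta_rot": [
    [0, 0, 0],
    [0, 0.75, 0],
    [0, 1.5, 0],
    [0, 1.5, 0],
    [0, 0, 0]
  ],
  "grip": [-1, -1, -1, -1, -1]
}}

```text
clock: 12.78
tool_pos: [0.6358, 0.0852, 0.2045]
eef_rot: [0.829, 0.558, 0.028, -0.019]
contact_force: [-2.4, 2.2, -3.3]
opening: 0.512
finger_force: 30.0
```

Request:
{"op": "play_rows", "data": {
  "translation": [
    [-0.0023, 0, -0.0068],
    [-0.0023, 0, -0.0068],
    [-0.0023, 0, -0.0068],
    [-0.0023, 0, -0.0068],
    [-0.0023, 0, -0.0068],
    [-0.0023, 0, -0.0068],
    [-0.0023, 0, -0.0068],
    [-0.0023, 0, -0.0068],
    [-0.0023, 0, -0.0068],
    [-0.0023, 0, -0.0068],
    [-0.0023, 0, -0.0068],
    [-0.0023, 0, -0.0068],
    [-0.0023, 0, -0.0068],
    [-0.0012, 0, -0.0034],
    [0, 0, 0],
    [0, 0, 0],
    [0, 0, 0],
    [0, 0, 0]
  ],
  "delta_rot": [
    [0, 1.5, 0],
    [0, 1.5, 0],
    [0, 1.5, 0],
    [0, 1.5, 0],
    [0, 1.5, 0],
    [0, 1.5, 0],
    [0, 1.5, 0],
    [0, 1.5, 0],
    [0, 1.5, 0],
    [0, 1.5, 0],
    [0, 1.5, 0],
    [0, 1.5, 0],
    [0, 1.5, 0],
    [0, 0.75, 0],
    [0, 0, 0],
    [0, 0, 0],
    [0, 0, 0],
    [0, 0, 0]
  ],
  "grip": [-1, -1, -1, -1, -1, -1, -1, -1, -1, -1, -1, -1, -1, -1, -1, -1, -1, -1]
}}

```text
clock: 15.02
tool_pos: [0.6164, 0.0374, 0.2856]
eef_rot: [0.812, 0.546, 0.172, -0.116]
contact_force: [-4.7, 2.5, -4.3]
opening: 0.514
finger_force: 30.0
```

```bash
python3 - <<'E'
from h import *
from scipy.spatial.transform import Rotation as Q
s=r.get_state();Rm=Q.from_quat(s['eef_rot']).as_matrix()
print("grasp pt",s['tool_pos']+.045*Rm[:,2],"tilt",np.degrees(np.arccos(-Rm[2,2])),s['opening']*88,s['finger_force'],s['contact_force'],abs(s['qd']).max())
a=r.snapshot("wrist");b=r.snapshot("scene");cv2.imwrite("pics/w4.png",np.hstack([a,b])[:, :][::1, :]) 
cv2.imwrite("pics/w4.png",cv2.resize(np.hstack([a[100:],b[100:300].repeat(1,0) if 0 else b[100:]]),(800,222)))
E
```

```text
grasp pt [0.62325418 0.05437638 0.24448392] tilt 23.972918865324882 45.197535230386634 30.005490817129612 [-4.73755273  2.48028381 -4.34209843] 0.0006498881324660318
```

View pics/w4.png

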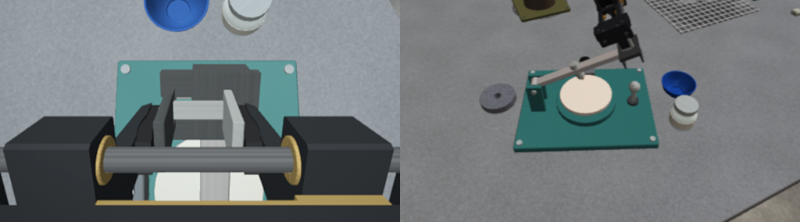

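The view shows the arm raised off the ball and held in the fingers, about 10 cm up, with the jar, felt wheel and bowl undisturbed.

```bash
python3 -c "
from plant import r
print(r.finish_job())"
```

```text
the job is handed in; nothing more can be done
None
```

I pressed the plunger to its stop (12 mm, 21 N), squeezed the latch fully open on the ball, raised the coupler about 10 cm where the fingers hold it still at 30 N, left the jar, felt wheel and bowl untouched, and handed the job in at about 15 s; no verdict was returned.

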